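Show how to balance the centrifuge

ROBOT

A 6-joint arm with a two-finger parallel gripper is mounted at the origin on the work surface. World frame = base frame: x ahead of the robot, y to its left, z up, the work surface at z = 0. Lengths are in mm, angles in degrees, forces in N, time in s.
With the tool pointing down it reaches from about 350 to 850 mm from the base axis. Payload 8.1 kg.
Tool frame: the origin (TCP) lies at the very end of the fingers, on their centre line; the grasp point (between the pads) lies 19 mm behind it (r.grip_depth is the distance from the TCP to the grasp point, in mm); y points along the fingers, z is the direction in which the jaws open and shut, and the axes are right-handed (so a half turn about y gives the same grasp; the last joint's range is limited). The gripper opens to 85 mm and grips with 20 to 120 N. Pads are 22 mm wide; open, the fingers measure 114 mm over their backs; the gripper's body (76 mm by 85 mm) begins 54 mm behind the grasp point. The pads swing forward as they close: fully open they stand 13 mm farther back than shut.
Start: joints at [67.529, 7.471, 85.268, -0, 87.261, -4.893], TCP at [181.184, 571.994, 231.292] pointing down, gripper open.
Joint ranges: [-169.43, 169.43], [-51.17, 129.36], [1.28, 143.12], [-76.62, 256.62], [0, 156.53], [-152.29, 152.29]. Speed limits (degrees/s): [136.94, 136.94, 159.86, 180, 180, 180].

INTERFACE

Orientations are given as [roll, pitch, yaw] about the fixed x, y, z axes, in that order (R = Rz(yaw) Ry(pitch) Rx(roll)).
In Python, from bench import readout, eyes, r gives the robot as it stands. The module is installed in compiled form; this text tells all that it offers.
- The arm moves only by the tool move_arm, never from a script. Its argument "motion" is text: rows parted by semicolons, each of 6 numbers parted by spaces: the shift along the world's x, y, z in cm, then the turn, a rotation vector about the world's x, y, z in degrees. A call has 1 to 10 rows; each row is the pose to reach, as a shift and turn from the pose commanded when the call began; what a row does not reach only later rows make up. A row lasts 1/12 s, in which the tool goes at most 41.7 mm and 7.16 degrees, less where a joint would pass 70% of its speed; a pose out of reach is approached as far as the arm can. A call with a gripper value outside its range is refused whole. "fingers" is the finger opening in cm, from 0 to 8.54, set as the call begins (left out, the last holds). The fingers move at their own pace and stop on an object; "squeeze" is the grip in N (left out, the last holds). Time passes only in rows, so rows that repeat a pose let the fingers close. It gives the time, the measured TCP pose, the force and the opening at its end, in the units of the state.
- readout.sense(): the state, without advancing time (a new reading comes with each control period).
- eyes.snapshot(name): name is "scene" or "side" or "wrist"; returns a dict with "image" (420x560x3 uint8, blue, green, red), "fx", "fy", "cx", "cy" (pixels), "world_to_cam" (4x4, takes a point from world to camera coordinates). Camera axes: x right, y down, z forward; pixel columns grow to the right and rows downward; lengths in mm; the calibration is good to about 2 mm. A picture is of the moment at which its call begins. There is no depth.
- r.hand_in(): hands the job in, once; it reports no verdict.
The state is a dict: "time": time; "joint_pos": joint angles; "qd": joint speeds; "joint_efforts": joint torques, N m; "tool_pos": TCP position; "tcp_rot": TCP orientation; "ft_force": force on the tool from outside, world axes, zero at the start; "wrist_torque": the same for the moment, N m; "finger_gap": finger opening in mm.
Only numpy, scipy, OpenCV 4.12 (cv2) and the standard library are available. Lean on these libraries where they do the work, as an engineer would, in place of code of your own. Each camera call takes 0.05 s, during which the arm holds its last target. There are 200 camera calls.

TASK

The centrifuge stands open and one tube in its rotor has no partner across from it: show the trainee how to balance it, by pointing only. First point from above at the tube in the rack that is of the same kind as that lone tube, then at the empty rotor pocket straight across from the lone tube, each time holding the fingertips about a finger's breadth (10 to 25 mm) over it for at least two seconds; then draw back a good hand's length from the rotor. Touch and move nothing, and never bring the fingertips close over any other tube or pocket.

Things in the scene. Friction and masses are not known exactly. Their poses are not given: they have to be found in the camera images.
- centrifuge: White bench centrifuge, fixed, bowl (232 mm wide) open upward. Origin: on the table under the rotor's vertical axis. Casing 200 mm high (seal round the bowl 204), from 200 mm before the axis (its -x, control panel, facing roughly the robot's left) to 145 mm behind, 290 mm wide along its y. The open lid rises behind (+x), leaning back, to 490 mm, 290 mm wide.
- rotor (a joint): Rotor angle about the centrifuge's vertical axis, rad, anticlockwise from above; turns at a light touch. Dark dish 200 mm across, rim 187 mm above the table, with six pockets 60 degrees apart: steel sleeves 24 mm across, leaning 35 degrees, mouths looking up and in to the axis. Three hold tubes, three are empty.
- lone_cap (a point): Centre of the top face of the screw cap of the lone tube in the rotor: a broad flat ribbed cap, 25 mm across and 14 mm high, on the leaning tube. 42 mm from the rotor's axis, 194 mm above the table. No tube stands in the pocket straight across the axis from it.
- pair_cap_1 (a point): Centre of the top face of the stopper of one slim tube in the rotor: narrow stopper, 17 mm across and 20 mm high, stepped in to 13 mm at its top. 42 mm from the axis, 194 mm above the table. Its like stands straight across the axis.
- pair_cap_2 (a point): The same for the other slim tube, straight across the axis from pair_cap_1.
- pocket_1 (a point): Centre of the mouth of one of the three empty rotor pockets (dark hole 21 mm wide in a steel sleeve). 57 mm from the axis, 173 mm above the table; goes round with the rotor. Tube tops in other pockets stand 21 mm higher, the casing's rim 27 to 31 mm higher.
- pocket_2 (a point): Centre of the mouth of one of the three empty rotor pockets (dark hole 21 mm wide in a steel sleeve). 57 mm from the axis, 173 mm above the table; goes round with the rotor. Tube tops in other pockets stand 21 mm higher, the casing's rim 27 to 31 mm higher.
- pocket_3 (a point): Centre of the mouth of one of the three empty rotor pockets (dark hole 21 mm wide in a steel sleeve). 57 mm from the axis, 173 mm above the table; goes round with the rotor. Tube tops in other pockets stand 21 mm higher, the casing's rim 27 to 31 mm higher.
- rack: Aluminium tube rack, fixed, 102 mm along its x, 152 mm along its y, 76 mm high; 4 x 6 square holes 24 mm apart, most of them empty. Origin: centre of its underside. The six tubes in it stand at least 48 mm apart.
- tube_screwcap: Tube with a broad flat ribbed screw cap 25 mm across and 14 mm high, the only one of this kind in the rack; body 16 mm across, 118 mm tall in all, so its top is 128 mm above the table. Loose, stands upright in one of the rack's holes (which one varies). Origin: centre of its underside, z along the tube; the underside stands 10 mm above the table. 
- tube_slim_1: Tube with a narrow stopper 17 mm across and 20 mm high; body 16 mm, 112 mm tall in all. Loose, stands upright in one of the rack's holes (which one varies). Origin: centre of its underside, z along the tube; the underside stands 10 mm above the table. 
- tube_slim_2: Tube with a narrow stopper 17 mm across and 20 mm high; body 16 mm, 112 mm tall in all. Loose, stands upright in one of the rack's holes (which one varies). Origin: centre of its underside, z along the tube; the underside stands 10 mm above the table. 
- tube_open_1: Open tube without any cap, 16 mm across, 100 mm tall. Loose, stands upright in one of the rack's holes (which one varies). Origin: centre of its underside, z along the tube; the underside stands 10 mm above the table. 
- tube_open_2: Open tube without any cap, 16 mm across, 100 mm tall. Loose, stands upright in one of the rack's holes (which one varies). Origin: centre of its underside, z along the tube; the underside stands 10 mm above the table. 
- tube_knob: Tube closed by a stopper with a 20 mm flange and a slender upright knob 10 mm across; body 16 mm, 118 mm tall in all. Loose, stands upright in one of the rack's holes (which one varies). Origin: centre of its underside, z along the tube; the underside stands 10 mm above the table. 
- spare_cap: Spare screw cap lying open side up, 25 mm across, 14 mm high, between rack and centrifuge. Origin: centre of its underside. Bystander.

How it is judged:
By the outcome, as a careful person would: the job done as asked, in the order asked, and still so for the second after the job is handed in, with the robot touching nothing.
It also fails if it takes over 48 s, if anything falls off the work surface, if the arm or the gripper's body presses on something with over 40 N, if the wrist force passes 120 N, or if a joint passes its speed limit or range.

## Working session

There is one attempt and no reset: what is moved stays moved. The work goes in short steps, Python scripts to look and compute and a tool call to move; the robot and the scene stay as the last step left them, time stands still between calls to the robot, and variables do not carry over. Pictures are saved under pics/ and viewed, about 8 in all and at most 12, crops included, and the job is handed in when it is done.

Besides the shell and the picture viewer there is one more tool, called after ">>>" by a JSON object that holds its "api" and its "payload". move_arm: Moves the arm, as the interface text tells. Its arguments: {"type":"object","properties":{"motion":{"type":"string"},"fingers":{"type":"number"},"squeeze":{"type":"number"}},"required":["motion"]}

```bash
mkdir -p pics; cat > h.py <<'E'
import numpy as np, cv2
from bench import readout, eyes, r
def snap(n,f):
    s=eyes.snapshot(n); cv2.imwrite(f'pics/{f}.png',s['image']); np.save(f'pics/{f}.npy',s,allow_pickle=True); return s
def load(f): return np.load(f'pics/{f}.npy',allow_pickle=True).item()
def ray(s,u,v):
    M=s['world_to_cam'];R=M[:3,:3];c=-R.T@M[:3,3]
    return c,R.T@np.array([(u-s['cx'])/s['fx'],(v-s['cy'])/s['fy'],1])
def onz(s,u,v,z):
    c,d=ray(s,u,v); return c+d*(z-c[2])/d[2]
def proj(s,p):
    q=s['world_to_cam']@np.append(p,1); return np.array([s['fx']*q[0]/q[2]+s['cx'],s['fy']*q[1]/q[2]+s['cy']])
def tri(obs):
    A=np.zeros((3,3));b=np.zeros(3)
    for s,u,v in obs:
        c,d=ray(s,u,v);d=d/np.linalg.norm(d);P=np.eye(3)-np.outer(d,d);A+=P;b+=P@c
    return np.linalg.solve(A,b)
E
python3 - <<'E'
from h import *
ims=[snap(n,n+'0') for n in('scene','side','wrist')]
for s in ims: print(ray(s,280,210),s['fx'])
print(readout.sense())
cv2.imwrite('pics/a.png',cv2.resize(np.hstack([ims[0]['image'],ims[1]['image']]),(800,300)))
E
```

```text
(array([1043.16594343,  -24.73002351,  873.28942953]), array([-0.58280949,  0.01168122, -0.81262217])) 409.5991792723747
(array([381.53664753, 473.79097422, 761.90466575]), array([ 0.18231523, -0.6072826 , -0.77351326])) 414.5491686588384
(array([116.65748217, 592.11108419, 374.42057741]), array([ 0.26009776, -0.08438893, -0.96194007])) 296.2344018202533
{'time': 0.15, 'joint_pos': array([ 6.75260813e+01,  7.50645127e+00,  8.53166211e+01,  1.58516494e-04,
        8.72626626e+01, -4.89348586e+00]), 'qd': array([ 0.10885032, -0.16915498, -0.16443021,  0.07706297,  0.00179246,
        0.02629876]), 'joint_efforts': array([ 8.82004260e-04, -5.70067728e+01, -5.01156306e+01, -1.45013814e-04,
        9.65030515e-03,  5.98912015e-05]), 'tool_pos': array([181.03873215, 571.57140385, 230.45599619]), 'tcp_rot': array([-9.00854090e+01,  7.47125128e-03, -1.75804461e+01]), 'ft_force': array([-0.99426684,  0.22049772, -0.4295298 ]), 'wrist_torque': array([ 0.00720112, -0.00188011,  0.06440953]), 'finger_gap': 85.31738161151472}
```

View pics/scene0.png

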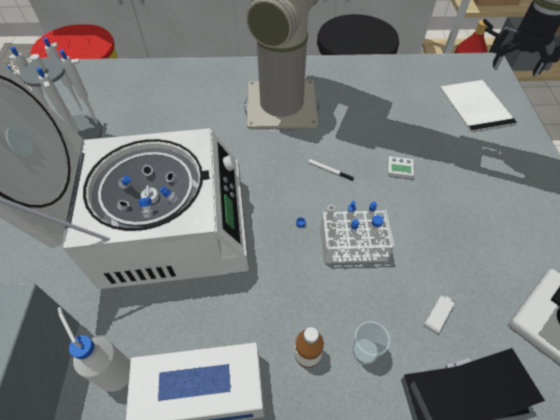

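View pics/side0.png

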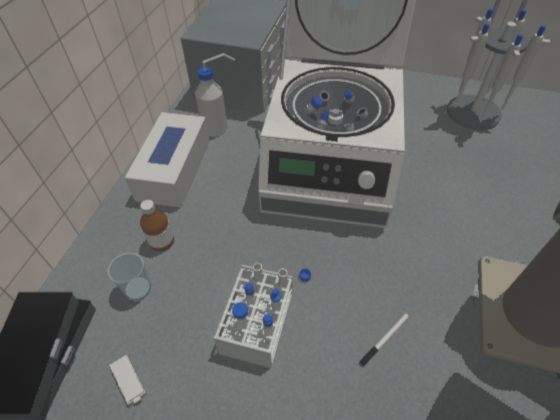

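View pics/wrist0.png

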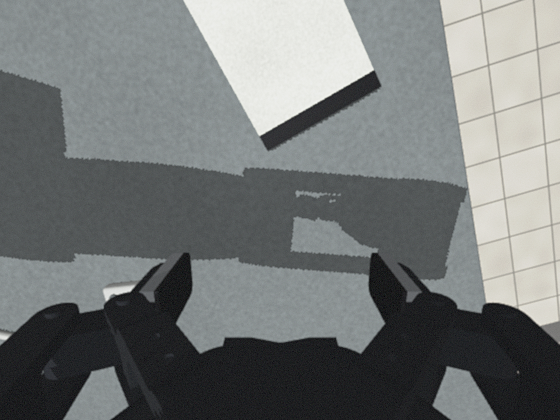

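```bash
python3 - <<'E'
from h import *
for f,zs in(('scene0',None),('side0',None)):
    s=load(f);h=cv2.cvtColor(s['image'],cv2.COLOR_BGR2HSV)
    m=cv2.inRange(h,(105,130,60),(125,255,255))
    n,l,st,c=cv2.connectedComponentsWithStats(m)
    for i in range(1,n):
        if st[i,4]>8:
            u,v=c[i]; print(f,c[i].round(1),st[i,2:],onz(s,u,v,120)[:2].round(),onz(s,u,v,190)[:2].round())
a=load('scene0')['image'];b=load('side0')['image']
R=lambda im,y,x,w,h:cv2.resize(im[y:y+h,x:x+w],(400,300),interpolation=cv2.INTER_CUBIC)
cv2.imwrite('pics/b.png',np.vstack([np.hstack([R(a,190,315,100,75),R(a,135,80,132,99)]),np.hstack([R(b,262,205,120,90),R(b,65,272,132,99)])]))
E
```

```text
scene0 [46.4 41.7] [ 6  8 21] [-177. -746.] [ -63. -679.]
scene0 [13.9 50.6] [ 7  9 30] [-131. -833.] [ -22. -758.]
scene0 [62.9 53.7] [ 6  9 21] [-110. -675.] [  -3. -614.]
scene0 [40.1 71.5] [ 7  9 37] [ -22. -718.] [  77. -653.]
scene0 [125.6 179.7] [ 9  9 59] [ 405. -381.] [ 464. -348.]
scene0 [165.  191.4] [11 10 71] [ 443. -282.] [ 499. -258.]
scene0 [144.5 201.8] [13  9 92] [ 472. -325.] [ 525. -297.]
scene0 [351.8 206.3] [ 8 10 53] [496. 150.] [547. 133.]
scene0 [372.8 205.9] [ 7  9 48] [496. 197.] [547. 177.]
scene0 [377.  220.7] [ 11  11 100] [537. 201.] [584. 180.]
scene0 [300.4 222.2] [ 9  9 66] [537.  31.] [584.  25.]
scene0 [354.8 223.9] [ 7  9 50] [544. 150.] [591. 134.]
scene0 [ 81.5 347.2] [ 25  24 390] [ 804. -385.] [ 826. -351.]
scene0 [234.5 417.3] [37  5 64] [927. -99.] [938. -92.]
side0 [489.2  12.7] [ 6  9 28] [ 108. -999.] [ 138. -838.]
side0 [521.9  13.8] [ 7  9 29] [    8. -1018.] [  48. -855.]
side0 [485.3  27.6] [ 6  9 28] [ 122. -896.] [ 151. -746.]
side0 [541.1  29.8] [ 7  9 33] [ -41. -926.] [   5. -773.]
side0 [518.6  38.6] [ 7  9 32] [  28. -853.] [  67. -709.]
side0 [204.9  72.5] [ 14  12 118] [ 864. -443.] [ 811. -343.]
side0 [347.2  93.1] [ 7  7 35] [ 472. -452.] [ 462. -351.]
side0 [316.6 100.6] [11  8 57] [ 542. -400.] [ 524. -305.]
side0 [324.5 115.4] [ 7  9 44] [ 510. -347.] [ 496. -258.]
side0 [304.5 274.2] [10 11 85] [450. 100.] [443. 141.]
side0 [248.9 287.5] [ 9 10 62] [537. 152.] [520. 187.]
side0 [275.7 294.9] [10 12 72] [488. 153.] [477. 188.]
side0 [239.4 309.5] [ 14  14 161] [539. 196.] [522. 226.]
side0 [267.5 319.3] [ 9 10 68] [489. 200.] [477. 230.]
```

View pics/b.png

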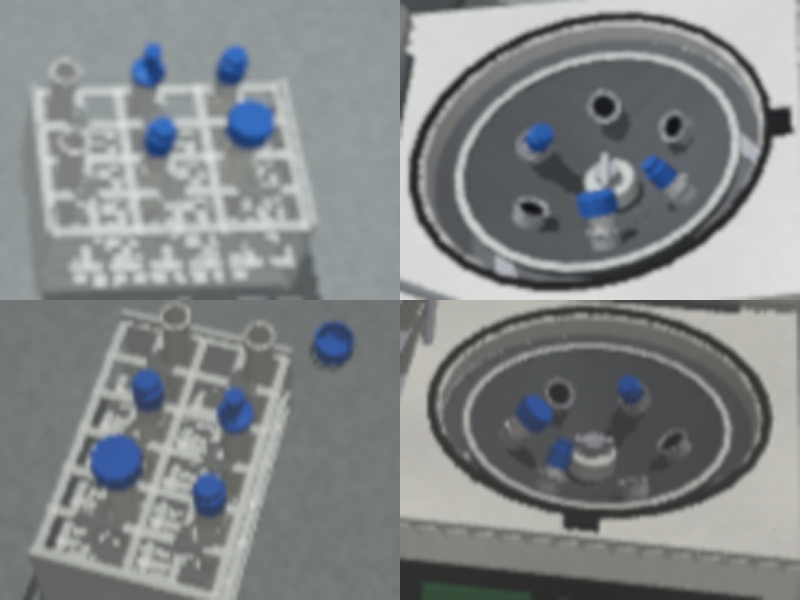

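The crop shows the following:
- **Lone tube:** its broad cap is at scene (144,202), the one nearest the camera. The two slim caps form the pair.
- **Pocket across from it:** at scene about (147,170) and side about (363,111).
- **Rack screw-cap tube:** at scene (377,221) and side (239,310).

```bash
python3 - <<'E'
from h import *
a,b=load('scene0'),load('side0')
for n,p,q in(('screw',(377,220.7),(239.4,309.5)),('lone',(144.5,201.8),(316.6,100.6)),('p1',(125.6,179.7),(347.2,93.1)),('p2',(165,191.4),(324.5,115.4)),('pocket',(147,170.3),(362.8,111.2))):
    X=tri([(a,*p),(b,*q)]); print(n,X.round(1),(proj(a,X)-p).round(1),(proj(b,X)-q).round(1))
E
```

```text
screw [539.1 198.6 124.2] [-0.5 -0.3] [-0.6  0.5]
lone [ 524.5 -298.1  192.2] [-0.8 -1. ] [-0.8  0.9]
p1 [ 463. -349.  190.] [-0.3 -0.5] [-0.4  0.4]
p2 [ 496.5 -259.1  188. ] [-0.2 -0.2] [-0.2  0.2]
pocket [ 419.8 -315.2  171.8] [-0.6 -0.8] [-0.7  0.8]
```

>>> {"api": "move_arm", "payload": {"motion": "3 -4 2 0 0 0;5 -7 4 0 0 0;7 -10 6 0 0 0;9 -13 6 0 0 0;11 -16 6 0 0 0;13 -19 6 0 0 0;15 -22 6 0 0 0;17 -25 6 0 0 0;19 -28 6 0 0 0;21 -30 6 0 0 0", "fingers": 0}}

```text
time: 0.98
tool_pos: [391.8, 269.5, 291.3]
tcp_rot: [-90.0, -0.0, -17.6]
ft_force: [0.4, -0.5, -0.1]
finger_gap: 0.0
```

>>> {"api": "move_arm", "payload": {"motion": "3 -1.5 0 0 0 0;6 -3 0 0 0 0;9 -4.5 0 0 0 0;12 -6 0 0 0 0;14.7 -7.1 -2 0 0 0;14.7 -7.1 -4 0 0 0;14.7 -7.1 -6 0 0 0;14.7 -7.1 -7 0 0 0;14.7 -7.1 -8 0 0 0;14.7 -7.1 -8 0 0 0"}}

```text
time: 1.82
tool_pos: [536.9, 200.9, 209.0]
tcp_rot: [-90.1, 0.2, -17.6]
ft_force: [0.9, -0.4, -0.4]
finger_gap: -0.1
```

```bash
python3 - <<'E'
from h import *
s=snap('wrist','w1');t=readout.sense()['tool_pos'];print(t,proj(s,t),proj(s,[539,198.6,128]))
m=cv2.inRange(cv2.cvtColor(s['image'],cv2.COLOR_BGR2HSV),(105,130,60),(125,255,255))
n,l,st,c=cv2.connectedComponentsWithStats(m)
for i in range(1,n):
    if st[i,4]>50: print(c[i].round(1),st[i],onz(s,*c[i],128)[:2].round(1))
E
```

```text
[537.48597845 201.12767848 210.68925855] [280.93968923 260.55165273] [278.40843575 217.83024407]
[260.1 154.8] [250 145  21  21 331] [487.6 200.4]
[125.9 165.4] [114 155  26  22 433] [464.5 100.7]
[205.3 172.6] [194 162  24  22 424] [487.8 156.2]
[278.6 213.3] [263 197  32  33 788] [535.5 199.9]
[225.5 226. ] [215 215  21  23 352] [532.8 156.1]
```

View pics/w1.png

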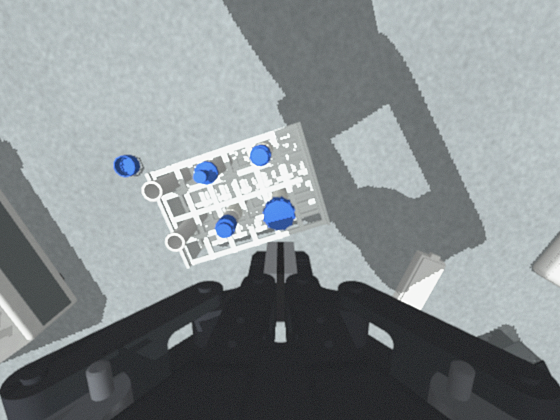

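The wrist view shows the screw cap at (279,213), directly ahead of the closed fingertips at (280,245). It is clear of the other tubes, so I'll descend.

>>> {"api": "move_arm", "payload": {"motion": "0 -0.2 -1 0 0 0;0 -0.2 -2 0 0 0;0 -0.2 -3 0 0 0;0 -0.2 -4 0 0 0;0 -0.2 -5 0 0 0;0 -0.2 -5.7 0 0 0;0 -0.2 -6.2 0 0 0;0 -0.2 -6.5 0 0 0;0 -0.2 -6.5 0 0 0;0 -0.2 -6.5 0 0 0"}}

```text
time: 2.7
tool_pos: [538.3, 199.1, 146.4]
tcp_rot: [-90.0, -0.0, -17.6]
ft_force: [0.1, -0.5, 0.6]
finger_gap: -0.1
```

```bash
python3 - <<'E'
from h import *
a=snap('scene','s2');b=snap('side','d2');w=snap('wrist','w2');t=readout.sense()['tool_pos'];print(t)
out=[]
for s,k in((a,'s'),(b,'d')):
    u,v=proj(s,t);print(k,u,v,proj(s,[538.5,199,128]))
    x,y=int(u)-50,int(v)-40
    out.append(cv2.resize(s['image'][y:y+75,x:x+100],(400,300),interpolation=cv2.INTER_CUBIC)); print(x,y)
print(proj(w,t),proj(w,t-[10,0,0]))
out.append(w['image'][100:400,80:480])
cv2.imwrite('pics/c.png',np.vstack([np.hstack(out[:2]),np.hstack([out[2],out[2]*0])]))
E
```

```text
[538.64940773 199.11667081 147.02391442]
s 378.7689898197049 214.24653197035502 [377.01231863 219.1544468 ]
328 174
d 237.66016900235695 304.0788912001103 [238.81975269 309.26708239]
187 264
[280.1425451  258.38818747] [274.35811632 241.56854551]
```

View pics/c.png

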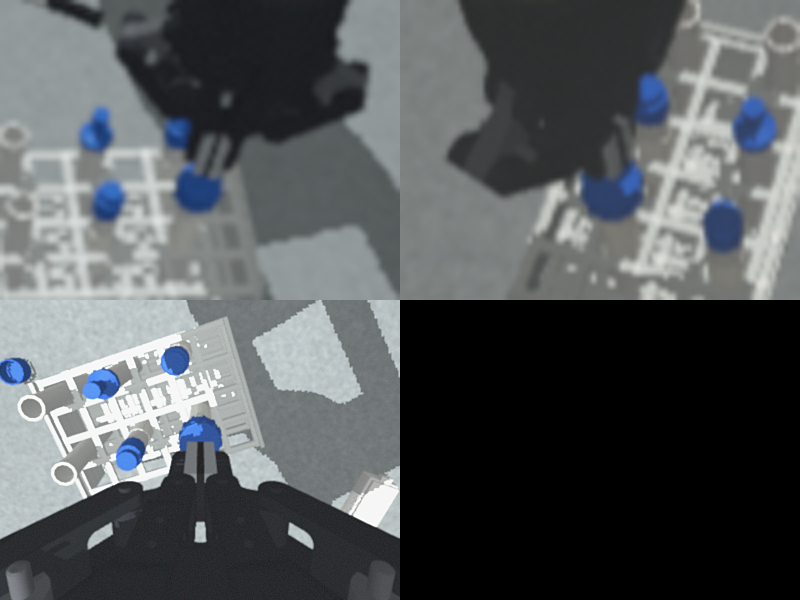

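The tips sit over the cap in all three views. The TCP is at z=146.5 and the cap top at 128, an 18 mm gap. Now holding for more than two seconds.

>>> {"api": "move_arm", "payload": {"motion": "0 0 0 0 0 0;0 0 0 0 0 0;0 0 0 0 0 0;0 0 0 0 0 0;0 0 0 0 0 0;0 0 0 0 0 0;0 0 0 0 0 0;0 0 0 0 0 0;0 0 0 0 0 0;0 0 0 0 0 0"}}

```text
time: 3.68
tool_pos: [538.1, 199.0, 146.3]
tcp_rot: [-90.0, 0.0, -17.6]
ft_force: [0.3, -0.7, -0.6]
finger_gap: -0.2
```

>>> {"api": "move_arm", "payload": {"motion": "0 0 0 0 0 0;0 0 0 0 0 0;0 0 0 0 0 0;0 0 0 0 0 0;0 0 0 0 0 0;0 0 0 0 0 0;0 0 0 0 0 0;0 0 0 0 0 0;0 0 0 0 0 0;0 0 0 0 0 0"}}

```text
time: 4.52
tool_pos: [538.2, 199.0, 146.3]
tcp_rot: [-90.0, 0.0, -17.6]
ft_force: [-0.2, -0.5, 0.1]
finger_gap: 0.2
```

>>> {"api": "move_arm", "payload": {"motion": "0 0 0 0 0 0;0 0 0 0 0 0;0 0 0 0 0 0;0 0 0 0 0 0;0 0 0 0 0 0;0 0 0 0 0 0;0 0 0 0 0 0;0 0 0 0 0 0;0 0 0 0 0 0;0 0 0 0 0 0"}}

```text
time: 5.35
tool_pos: [538.2, 199.0, 146.3]
tcp_rot: [-90.0, 0.0, -17.6]
ft_force: [-0.6, 1.0, -0.3]
finger_gap: 0.3
```

>>> {"api": "move_arm", "payload": {"motion": "0 0 2 0 0 0;0 0 5 0 0 0;0 0 8 0 0 0;0 0 11 0 0 0;0 0 14 0 0 0;0 0 17 0 0 0;0 -2 20 0 0 0;-1 -5 20 0 0 0;-2 -9 20 0 0 0;-3 -13 20 0 0 0"}}

```text
time: 6.18
tool_pos: [507.9, 68.3, 347.1]
tcp_rot: [-90.0, -0.1, -17.5]
ft_force: [0.7, -0.5, -0.4]
finger_gap: 0.1
```

>>> {"api": "move_arm", "payload": {"motion": "-1 -3.5 0 0 0 2;-2 -7 0 0 0 5;-3 -11 0 0 0 8;-4 -15 0 0 0 11;-5 -19 0 0 0 14;-6 -23 0 0 0 17;-7 -27 0 0 0 20;-8 -30.5 0 0 0 23;-8.4 -34 0 0 0 26;-8.4 -36 0 0 0 27"}}

```text
time: 7.02
tool_pos: [422.7, -294.4, 346.3]
tcp_rot: [-90.1, 0.0, 9.4]
ft_force: [-0.0, 0.6, 0.5]
finger_gap: -0.1
```

>>> {"api": "move_arm", "payload": {"motion": "0 -1.2 0 0 0 0;0 -2.2 -1 0 0 0;0 -2.2 -3 0 0 0;0 -2.2 -5 0 0 0;0 -2.2 -6.5 0 0 0;0 -2.2 -7.5 0 0 0;0 -2.2 -8 0 0 0;0 -2.2 -8 0 0 0;0 -2.2 -8 0 0 0"}}

```text
time: 7.77
tool_pos: [424.5, -312.7, 266.8]
tcp_rot: [-90.0, -0.0, 9.5]
ft_force: [-0.7, -1.4, 0.6]
finger_gap: 0.1
```

```bash
python3 - <<'E'
from h import *
w=snap('wrist','w3');a=snap('scene','s3');q=readout.sense();t=q['tool_pos'];print(t,q['joint_pos'].round(),q['tcp_rot'])
print(proj(w,t),proj(w,[423.6,-313.4,173]))
cv2.imwrite('pics/d.png',np.hstack([w['image'][:,80:480],cv2.resize(a['image'][90:258,70:230],(400,420))]))
E
```

```text
[ 424.77078203 -313.20085566  267.64240525] [ -42.   -5.   94.    0.   91. -141.] [-9.00909501e+01 -7.60691497e-02  9.43622023e+00]
[278.3255414  259.17967988] [279.07243408 208.62473979]
```

View pics/d.png

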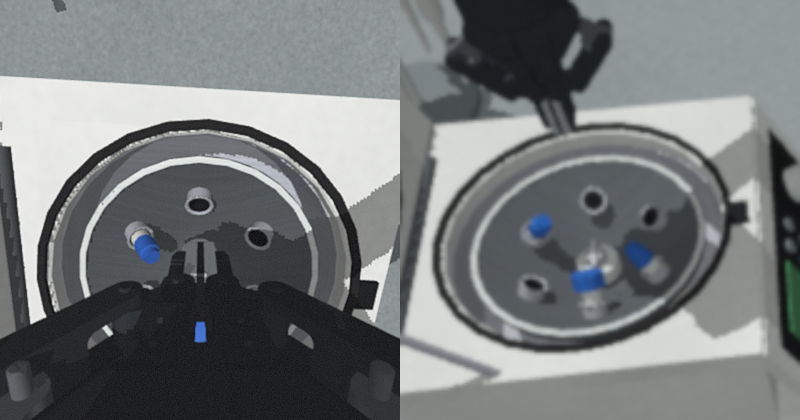

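```bash
python3 - <<'E'
from h import *
w=load('w3');g=cv2.cvtColor(w['image'],cv2.COLOR_BGR2GRAY)
m=(g[185:255,255:360]<38).astype('uint8')
n,l,st,c=cv2.connectedComponentsWithStats(m)
for i in range(1,n):
    if 30<st[i,4]<1500: p=c[i]+[255,185];print(p.round(1),st[i],onz(w,*p,173).round(1))
for p in((265.5,204),(292,204)):print(onz(w,*p,173).round(1))
E
```

```text
[278.7 204.5] [ 14  14  20  12 175] [ 420.2 -314.3  173. ]
[337.5 237.6] [ 74  45  18  16 218] [ 440.8 -259.8  173. ]
[280.  248.3] [23 58  5 12 58] [ 458.7 -306.8  173. ]
[300.1 252.8] [41 66 11  4 31] [ 459.9 -288.8  173. ]
[ 421.5 -325.2  173. ]
[ 417.9 -303.5  173. ]
```

>>> {"api": "move_arm", "payload": {"motion": "-0.1 0 -1 0 0 0;-0.2 -0.1 -2.2 0 0 0;-0.2 -0.1 -3.5 0 0 0;-0.2 -0.1 -4.5 0 0 0;-0.2 -0.1 -5.5 0 0 0;-0.2 -0.1 -6.3 0 0 0;-0.2 -0.1 -7 0 0 0;-0.2 -0.1 -7.5 0 0 0;-0.2 -0.1 -7.5 0 0 0;-0.2 -0.1 -7.5 0 0 0"}}

```text
time: 8.7
tool_pos: [422.2, -314.0, 191.2]
tcp_rot: [-90.0, 0.0, 9.4]
ft_force: [-0.3, 0.5, -0.2]
finger_gap: -0.0
```

```bash
python3 - <<'E'
from h import *
w=snap('wrist','w4');a=snap('scene','s4');b=snap('side','d4');q=readout.sense();t=q['tool_pos'];print(t,q['ft_force'])
g=cv2.cvtColor(w['image'],cv2.COLOR_BGR2GRAY)
print(proj(w,t),proj(w,[421.5,-314,173]))
print(proj(a,t),proj(b,t))
cv2.imwrite('pics/e.png',np.hstack([w['image'][100:400,130:430],cv2.resize(a['image'][130:205,110:185],(250,300)),cv2.resize(b['image'][60:135,310:385],(250,300))]))
E
```

```text
[ 422.56684464 -314.32741652  192.08880316] [-0.21129379 -0.51251485 -0.3504424 ]
[278.5511949  259.50590469] [279.57061263 243.84399886]
[144.11991861 164.3639989 ] [362.1266486  104.54491851]
```

View pics/e.png

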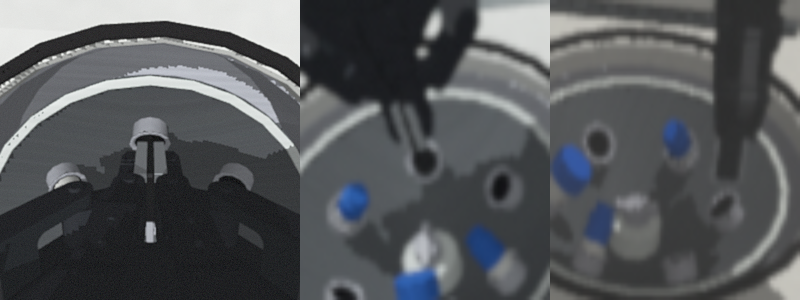

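The tips are over the right pocket in all three views, about 18 mm above its mouth, and touching nothing. Holding here, then drawing back straight up.

>>> {"api": "move_arm", "payload": {"motion": "0 0 0 0 0 0;0 0 0 0 0 0;0 0 0 0 0 0;0 0 0 0 0 0;0 0 0 0 0 0;0 0 0 0 0 0;0 0 0 0 0 0;0 0 0 0 0 0;0 0 0 0 0 0;0 0 0 0 0 0"}}

```text
time: 9.68
tool_pos: [422.2, -314.0, 191.3]
tcp_rot: [-90.0, 0.0, 9.4]
ft_force: [0.2, -0.8, 0.4]
finger_gap: -0.0
```

>>> {"api": "move_arm", "payload": {"motion": "0 0 0 0 0 0;0 0 0 0 0 0;0 0 0 0 0 0;0 0 0 0 0 0;0 0 0 0 0 0;0 0 0 0 0 0;0 0 0 0 0 0;0 0 0 0 0 0;0 0 0 0 0 0;0 0 0 0 0 0"}}

```text
time: 10.52
tool_pos: [422.2, -314.0, 191.3]
tcp_rot: [-90.0, 0.0, 9.4]
ft_force: [0.2, -0.5, 0.2]
finger_gap: 0.3
```

>>> {"api": "move_arm", "payload": {"motion": "0 0 0 0 0 0;0 0 0 0 0 0;0 0 0 0 0 0;0 0 0 0 0 0;0 0 0 0 0 0;0 0 0 0 0 0;0 0 0 0 0 0;0 0 0 0 0 0;0 0 0 0 0 0;0 0 0 0 0 0"}}

```text
time: 11.35
tool_pos: [422.2, -314.0, 191.3]
tcp_rot: [-90.0, -0.0, 9.4]
ft_force: [0.1, 0.8, 0.4]
finger_gap: 0.3
```

>>> {"api": "move_arm", "payload": {"motion": "0 0 1 0 0 0;0 0 3 0 0 0;0 0 6 0 0 0;0 0 9 0 0 0;0 0 12 0 0 0;0 0 15 0 0 0;0 0 18 0 0 0;0 3 20 0 0 0;0 6.5 20 0 0 0;0 10 20 0 0 0"}}

```text
time: 12.18
tool_pos: [422.4, -213.7, 394.2]
tcp_rot: [-90.2, -0.2, 9.3]
ft_force: [0.4, 0.7, -0.7]
finger_gap: 0.1
```

>>> {"api": "move_arm", "payload": {"motion": "0 3.5 0 0 0 0;0 7 0 0 0 0;0 10.5 0 0 0 0;0 14 0 0 0 0;0 17 0 0 0 0;0 19 0 0 0 0;0 20 0 0 0 0;0 20 0 0 0 0;0 20 0 0 0 0;0 20 0 0 0 0"}}

```text
time: 13.02
tool_pos: [422.3, -15.0, 391.4]
tcp_rot: [-90.0, 0.0, 9.4]
ft_force: [0.3, -1.0, -0.5]
finger_gap: 0.1
```

```bash
python3 - <<'E'
from h import *
a=snap('scene','s5');o=load('scene0');q=readout.sense();print(q['time'],q['tool_pos'],q['ft_force'])
for s in(o,a):
    m=cv2.inRange(cv2.cvtColor(s['image'],cv2.COLOR_BGR2HSV),(105,130,60),(125,255,255))
    n,l,st,c=cv2.connectedComponentsWithStats(m)
    print([tuple(c[i].round(1)) for i in range(1,n) if st[i,4]>30 and 170<c[i][1]<230])
r.hand_in()
E
```

```text
13.0667 [422.23512167 -15.15711035 391.28921948] [-0.40349343 -0.30688716 -0.61484004]
[(np.float64(125.6), np.float64(179.7)), (np.float64(165.0), np.float64(191.4)), (np.float64(144.5), np.float64(201.8)), (np.float64(351.8), np.float64(206.3)), (np.float64(372.8), np.float64(205.9)), (np.float64(377.0), np.float64(220.7)), (np.float64(300.4), np.float64(222.2)), (np.float64(354.8), np.float64(223.9))]
[(np.float64(125.6), np.float64(179.7)), (np.float64(165.0), np.float64(191.4)), (np.float64(144.5), np.float64(201.8)), (np.float64(351.9), np.float64(206.1)), (np.float64(372.9), np.float64(206.0)), (np.float64(377.1), np.float64(220.6)), (np.float64(300.4), np.float64(222.2)), (np.float64(354.6), np.float64(224.1))]
the job is handed in; nothing more can be done
```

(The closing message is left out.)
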